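# Turn the pipette carousel and hang the multichannel on the bench hanger

### The job

Turn the pipette carousel until the bay with the multichannel pipette (the one with the wide eight-nozzle head) faces the arm, then lift that pipette out of its cradle and, keeping it upright, hang it fully seated in the free clip of the bench hanger, beside the pipette already hanging there. The other pipettes must stay hanging in their places, nothing may be dropped, and the glassware, bottles and tip box around must not be knocked over or shoved.

Things in the scene. Friction and masses are not known exactly. Their poses are not given: they have to be found in the camera images.
- stand: Fixed round grey foot of the carousel, 224 mm across, 20 mm high; origin on the vertical turning axis at bench level; its place varies. Above it a black carousel turns: a disc (radius 74 mm) with six cradles every 60 degrees, seats 92 mm from the axis and 135 mm above the bench, tips 117 mm from the axis. Four bays are filled.
- knob (a point): Middle of the round grey fluted knob on top of the carousel's column, on the turning axis, 241 mm above the bench. The knob is 42 mm across and 45 mm tall (top 263 mm above the bench) and turns with the carousel, without end either way, on a lightly braked bearing (about 0.06 N m); it stays where it is left.
- stand_front (a point): Fixed point on the side of the carousel that faces the arm, 92 mm from the turning axis, 135 mm above the bench: a bay that faces the arm has its seat here (within about 40 mm).
- bay0 (a point): Seat of the cradle with the multichannel; turns with the carousel. Each cradle is a fork open outwards: two level prongs 12 mm wide, 8 mm thick, a 20 mm slot between, tips turned up 6 mm at 20 to 25 mm outward of the seat. The point is mid-slot at the prongs' top face. To take a pipette, lift it 10 to 25 mm, draw it straight outward 60 mm or more, then it is free to rise.
- bay1 (a point): Seat of the cradle with slim_a; as bay0, 60 degrees counter-clockwise (from above) from it.
- bay3 (a point): Seat of the cradle with the fat pipette; as bay0, opposite it.
- bay5 (a point): Seat of the cradle with slim_b; as bay0, 60 degrees clockwise (from above) from it.
- multichannel: Eight-channel pipette, 0.17 kg, 212 mm tall. Origin: on its axis at the handle's underside, which rests on the prongs; z up, -x its finger-hook side (outward). Handle 36 mm (y) by 28 mm (x), z 0 to 100; grip its 36 mm width near the top. Hook to x = -38, z 84 to 97; plunger 17 mm wide to z = 115. Neck 13 mm round to z = -42; head 82 mm (y) by 28 mm (x) to z = -78; nozzles to z = -97.
- slim_a: Slim single-channel pipette hanging in the carousel; stays there. Same origin and axes; handle 32 mm (y) by 28 mm (x) to z = 90 mm, plunger top at z = 105 mm, round shaft 13 mm across tapering down to z = -95 mm.
- slim_b: Another slim pipette, same as slim_a, hanging in the carousel; stays there.
- fat: Single-channel pipette with a fat round barrel (27 mm) below its neck, hanging in the carousel; handle 34 mm by 28 mm, heights as slim_a; stays there.
- hanger: Fixed bench hanger: grey foot 130 mm (x) by 250 mm (y), 12 mm high, two steel posts and an aluminium rail along y, its top 143 mm above the bench, 32 mm behind (+x) the origin. Origin at bench level, at the middle of the rail's length; the open side looks to -x. Its place varies.
- clip_free: The empty black clip on the rail, left or right of the other. Origin: middle of its seat, mid-slot at the prongs' top face, 135 mm above the bench. A fork as on the carousel, its slot open to -x (20 mm wide, tips up 6 mm, 20 to 25 mm in front); the rail is 62 mm behind. To hang: bring the neck in from -x with the handle's underside 10 to 25 mm above the seat, hook to -x, then lower it.
- clip_taken: The other clip, 96 to 124 mm along y from the free one, same shape and height, holding the first pipette.
- hung_pipette: Slim pipette already hanging in the other clip, same shape and origin as slim_a; must stay hanging.
- beaker: Glass beaker, 84 mm across, 110 mm high; bystander, origin under its centre.
- reagent_bottle: Amber bottle, 60 mm across, 125 mm high; bystander, origin under its centre.
- tip_box: Box of pipette tips with a clear lid, 85 by 122 by 69 mm; bystander, origin under its centre.
- dropper_bottle: Glass dropper bottle with a rubber bulb, 42 mm across, 108 mm high; bystander, origin under its centre.
Mind the look-alikes: they are no part of the job. What is shaped like the hung_pipette but turquoise is not meant.

How it is judged:
On the way, in this order (a step that is already met when the one before it is completed fails the run):
1. the carousel has been turned so that the multichannel's bay faces the arm, with the pipette still hanging in it (horizontal distance between bay0 and stand_front below 0.045 m and distance between multichannel and bay0 below 0.012 m and linear speed of multichannel below 0.03 m/s), for 0.2 s.
2. the multichannel is out of its cradle, clear of the carousel (horizontal distance between multichannel and bay0 above 0.06 m), for 0.1 s.
At the end, for the whole second after the job is handed in: The multichannel hangs at rest in the free clip, let go, upright (0.12 rad), its handle's underside on the prongs (4 mm in height, 10 mm sideways of the seat); the first pipette hangs upright in its clip and the other three in their bays (within 12 mm of their seats) (horizontal distance between multichannel and clip_free below 0.01 m and z of multichannel in the frame of clip_free between -0.004 and 0.004 m and angle between each of multichannel, hung_pipette's own z axis and vertical below 0.12 rad and linear speed of multichannel below 0.02 m/s and contact force between multichannel and clip_free above 0.3 N and distance between hung_pipette and clip_taken below 0.012 m and distance between slim_a and bay1 below 0.012 m and distance between slim_b and bay5 below 0.012 m and distance between fat and bay3 below 0.012 m); the robot touches nothing.
It fails at once if the pipette already on the hanger is dislodged (distance of hung_pipette from where it was at the start of the episode above 0.02 m or angle between hung_pipette's own z axis and vertical above 0.35 rad).
It fails at once if another pipette is knocked out of the carousel (distance between slim_a and bay1 above 0.03 m or distance between slim_b and bay5 above 0.03 m or distance between fat and bay3 above 0.03 m).
It fails at once if the multichannel pipette is dropped or laid over (height (world z) of multichannel below 0.115 m or angle between multichannel's own z axis and vertical above 0.7 rad).
It fails at once if a bystander on the bench is knocked over or shoved (angle between any of beaker, reagent_bottle, tip_box, dropper_bottle's own z axis and vertical above 0.4 rad or distance of any of beaker, reagent_bottle, tip_box, dropper_bottle from where it was at the start of the episode above 0.03 m).
It also fails if it takes over 67 s, if anything falls off the work surface, if the arm or the gripper's body presses on something with over 40 N, if the wrist force passes 120 N, or if a joint passes its speed limit or range.

### The arm

A 6-joint arm with a two-finger parallel gripper is mounted at the origin on the work surface. World frame = base frame: x ahead of the robot, y to its left, z up, the work surface at z = 0. Lengths are in m, angles in rad, forces in N, time in s.
With the tool pointing down it reaches from about 0.35 to 0.975 m from the base axis. Payload 4.9 kg.
Tool frame: the origin (TCP) lies at the very end of the fingers, on their centre line; the grasp point (between the pads) lies 19 mm behind it; x points along the fingers, y is the direction in which the jaws open and shut, and the axes are right-handed (so a half turn about x gives the same grasp; the last joint's range is limited). The gripper opens to 85 mm and grips with 20 to 120 N. Pads are 22 mm wide; open, the fingers measure 114 mm over their backs; the gripper's body (76 mm by 85 mm) begins 54 mm behind the grasp point. The pads swing forward as they close: fully open they stand 13 mm farther back than shut.
Start: joints at [1.176, 0.053, 1.613, -0, 1.476, -0.119], TCP at [0.17, 0.601, 0.202] pointing down, gripper open.
Joint ranges: [-3.01, 3.01], [-1.01, 2.22], [0.06, 2.58], [-1.02, 4.17], [0.09, 2.62], [-3.14, 3.14]. Speed limits (rad/s): [2.57, 2.57, 3.14, 3.14, 3.14, 3.14].

### API

Orientations are given as a rotation vector (axis times angle).
In Python, from station import ctrl, get_image, calibration, finish_job, search_frame, cut_out, mark_of gives the robot as it stands. The module is installed in compiled form; this text tells all that it offers.
- The arm moves only by the tool arm_command, never from a script. Its argument "plan" is a list that holds one entry, the list of rows, each a list of 7 numbers: the shift along the tool's x, y, z in m, then the turn, a rotation vector about the tool's x, y, z in degrees, then the finger opening in m, from 0 to 0.0854. A call has 1 to 20 rows; each row shifts and turns the pose as measured when the row begins, along the tool's axes as they then stand; what a row does not reach is not made up. A row lasts 1/12 s, in which the tool goes at most 41.7 mm and 7.16 degrees, less where a joint would pass 70% of its speed; a pose out of reach is approached as far as the arm can. A call with a gripper value outside its range is refused whole. The fingers move at their own pace and stop on an object; "squeeze" is the grip in N (left out, the last holds). Time passes only in rows, so rows that do not move let the fingers close. It gives the time, the measured TCP pose, the force and the opening at its end, in the units of the state.
- ctrl.get_obs(): the state, without advancing time (a new reading comes with each control period).
- get_image(name): name is "side" or "top" or "wrist"; returns the picture (400x640x3 uint8, red, green, blue); there is no depth.
- calibration(name): a dict with "fx", "fy", "cx", "cy" (pixels), "cam_to_world" (4x4, takes a point from camera to world coordinates); the wrist camera has in their place "hand_eye" (4x4, takes a point from camera to tool coordinates, whose origin is the TCP and whose axes are the tool frame's). Camera axes: x right, y down, z forward; pixel columns grow to the right and rows downward; lengths in m; the calibration is good to about 2 mm. A picture is of the moment at which its call begins: read the wrist's pose just before it. calibration takes no time and is no camera call.
- finish_job(): hands the job in, once; it reports no verdict.
Trained networks look in the newest picture that a camera, given by its name, has taken for a name from the list of things; names that differ only in an ending like _2 or _b are one class to them, and where a whole thing is asked for, a point or a joint stands for the part that bears it (a point fixed in the world has none). Each returns a list of dicts, best first, with "conf" (0 to 1); they miss things now and then, are a little off and sometimes report something else, mostly with a low value. They report only what shows in the picture. A call takes as long as a camera call. They do not tell look-alikes from the thing itself.
- search_frame(camera, thing): "at" ([x, y, z] in m, in the coordinates of the camera as it stood for that picture, good to about 4 mm: the middle of the surface that is visible of it).
- cut_out(camera, thing): "mask" (400x640 bool, what is visible of it).
- mark_of(camera, thing): "at" ([x, y, z] in m, in the coordinates of the camera as it stood for that picture, good to about 4 mm: a listed point, or the origin of a listed thing).
The state is a dict: "t": time; "q": joint angles; "dq": joint speeds; "effort": joint torques, N m; "tool_pos": TCP position; "tool_rot": TCP orientation; "contact_force": force on the tool from outside, world axes, zero at the start; "wrist_torque": the same for the moment, N m; "opening": finger opening in m.
Only numpy, scipy, OpenCV 4.12 (cv2) and the standard library are available. Lean on these libraries where they do the work, as an engineer would, in place of code of your own. Each camera call takes 0.05 s, during which the arm holds its last target. There are 200 camera calls.

## Working session

There is one attempt and no reset: what is moved stays moved. The work goes in short steps, Python scripts to look and compute and a tool call to move; the robot and the scene stay as the last step left them, time stands still between calls to the robot, and variables do not carry over. Pictures are saved under pics/ and viewed, about 8 in all and at most 12, crops included, and the job is handed in when it is done.

Besides the shell and the picture viewer there is one more tool, called after ">>>" in YAML: its name, and indented under it one key for each argument. arm_command: Moves the arm, as the interface text tells. Its arguments: {"type":"object","properties":{"plan":{"type":"array","items":{"type":"array","items":{"type":"array","items":{"type":"number"}}}},"squeeze":{"type":"number"}},"required":["plan"]}

```bash
mkdir -p pics
cat > h.py <<'E'
import numpy as np, cv2
from scipy.spatial.transform import Rotation as R
from station import ctrl, get_image, calibration, finish_job, search_frame, cut_out, mark_of
def T_cam(c):
    k=calibration(c)
    if 'cam_to_world' in k: return np.array(k['cam_to_world'])
    o=ctrl.get_obs(); T=np.eye(4); T[:3,:3]=R.from_rotvec(o['tool_rot']).as_matrix(); T[:3,3]=o['tool_pos']
    return T@np.array(k['hand_eye'])
def snap(c,fn=None):
    T=T_cam(c); im=get_image(c)
    if fn: cv2.imwrite('pics/'+fn,im[:,:,::-1])
    return T,im
def w(T,p): return (T@np.r_[p,1])[:3]
def px(c,T,p):
    k=calibration(c); q=np.linalg.inv(T)@np.r_[p,1]; return [round(k['fx']*q[0]/q[2]+k['cx']),round(k['fy']*q[1]/q[2]+k['cy'])]
def marks(c,T,names,f=mark_of):
    for n in names:
        for r in f(c,n)[:3]:
            if r['conf']>.2:
                p=w(T,r['at']); print(c,n,round(r['conf'],2),p.round(3),px(c,T,p))
E
python3 - <<'E'
from h import *
o=ctrl.get_obs(); print(o); print(R.from_rotvec(o['tool_rot']).as_matrix().round(2))
N='stand knob bay0 multichannel slim_a fat hanger clip_free clip_taken hung_pipette beaker reagent_bottle tip_box dropper_bottle'.split()
a=[]
for c in ['top','side']:
    T,im=snap(c,c+'0.png'); print(c,T.round(2)[:3]); marks(c,T,N)
E
```

```text
{'t': 0.0, 'q': array([ 1.17599455e+00,  5.33644734e-02,  1.61430112e+00, -2.53149077e-05,
        1.47600346e+00, -1.18996488e-01]), 'dq': array([-0.00100194,  0.00186265, -0.00030197,  0.00030608, -0.00021251,
        0.00039294]), 'effort': array([ 2.64501585e-03, -3.93682551e+01, -3.70177317e+01,  3.59040473e-05,
        7.12262525e-03, -7.80716164e-06]), 'tool_pos': array([0.16993967, 0.60073781, 0.20095411]), 'tool_rot': array([ 0.21491935,  1.5604361 , -0.21809243]), 'contact_force': array([-0.63235912,  0.7489973 , -0.12638644]), 'wrist_torque': array([-0.03552261, -0.02827207, -0.00335833]), 'opening': 0.08549742400872525}
[[-0.    0.27  0.96]
 [-0.    0.96 -0.27]
 [-1.   -0.   -0.  ]]
top [[ 0.01 -0.99  0.1   0.4 ]
 [-1.   -0.01  0.01 -0.09]
 [-0.01 -0.1  -0.99  1.17]]
top stand 0.4 [0.598 0.255 0.134] [193, 164]
top knob 0.84 [0.512 0.22  0.243] [192, 190]
top bay0 0.89 [0.426 0.189 0.137] [215, 228]
top bay0 0.84 [0.52  0.313 0.137] [170, 192]
top bay0 0.74 [0.588 0.168 0.133] [226, 168]
top multichannel 0.56 [0.598 0.257 0.134] [193, 164]
top slim_a 0.91 [0.586 0.165 0.1
[... 1487 characters left out ...]
de hanger 0.89 [ 0.542 -0.266 -0.   ] [363, 279]
side hanger 0.41 [0.424 0.185 0.136] [266, 162]
side hanger 0.22 [0.521 0.315 0.132] [282, 137]
side clip_free 0.79 [ 0.517 -0.322  0.134] [366, 262]
side clip_taken 0.96 [ 0.518 -0.216  0.137] [348, 233]
side hung_pipette 0.84 [ 0.233 -0.402  0.016] [269, 358]
side hung_pipette 0.68 [ 0.572 -0.544  0.019] [431, 354]
side hung_pipette 0.62 [ 0.516 -0.223  0.134] [348, 236]
side beaker 0.92 [ 0.683 -0.014 -0.003] [366, 211]
side reagent_bottle 0.6 [ 0.758  0.091 -0.001] [371, 187]
side reagent_bottle 0.32 [0.594 0.255 0.137] [308, 140]
side tip_box 0.63 [ 0.738 -0.158 -0.003] [404, 235]
side dropper_bottle 0.72 [ 0.511  0.005 -0.001] [314, 222]
```

View images.

Run:
```python
from h import *
a=cv2.imread('pics/side0.png')[60:400,180:520]; b=cv2.imread('pics/top0.png')[80:280,110:450]
cv2.imwrite('pics/v1.png',np.hstack([cv2.resize(a,(400,400)),cv2.resize(b,(400,235)) if 0 else cv2.copyMakeBorder(cv2.resize(b,(400,235)),0,165,0,0,0)]))
for c in ['top','side']: 
    T=T_cam(c); marks(c,T,['stand_front','bay1','bay5','bay3'])
```

```text
top stand_front 0.93 [0.429 0.189 0.134] [216, 227]
top stand_front 0.68 [ 0.737 -0.159  0.001] [345, 128]
top bay1 0.89 [0.426 0.189 0.137] [215, 228]
top bay1 0.84 [0.52  0.313 0.137] [170, 192]
top bay1 0.74 [0.588 0.168 0.133] [226, 168]
top bay5 0.89 [0.426 0.189 0.137] [215, 228]
top bay5 0.84 [0.52  0.313 0.137] [170, 192]
top bay5 0.74 [0.588 0.168 0.133] [226, 168]
top bay3 0.89 [0.426 0.189 0.137] [215, 228]
top bay3 0.84 [0.52  0.313 0.137] [170, 192]
top bay3 0.74 [0.588 0.168 0.133] [226, 168]
side stand_front 0.95 [0.426 0.186 0.131] [267, 163]
side bay1 0.94 [0.583 0.166 0.135] [315, 154]
side bay1 0.93 [0.523 0.314 0.134] [282, 137]
side bay1 0.74 [0.425 0.187 0.137] [266, 161]
side bay5 0.94 [0.583 0.166 0.135] [315, 154]
side bay5 0.93 [0.523 0.314 0.134] [282, 137]
side bay5 0.74 [0.425 0.187 0.137] [266, 161]
side bay3 0.94 [0.583 0.166 0.135] [315, 154]
side bay3 0.93 [0.523 0.314 0.134] [282, 137]
side bay3 0.74 [0.425 0.187 0.137] [266, 161]
```

View pics/v1.png

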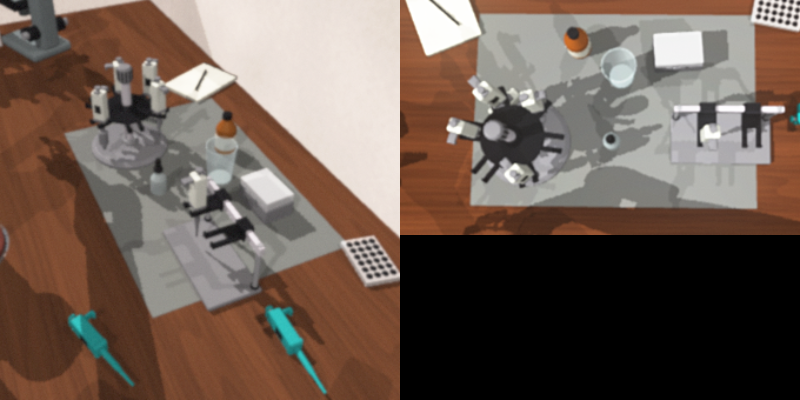

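Run:
```python
from h import *
a=cv2.imread('pics/side0.png')[100:210,240:350]; b=cv2.imread('pics/top0.png')[130:240,150:260]
cv2.imwrite('pics/v2.png',np.hstack([cv2.resize(x,(400,400),interpolation=cv2.INTER_CUBIC) for x in (a,b)]))
```

```text
(no output)
```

View pics/v2.png

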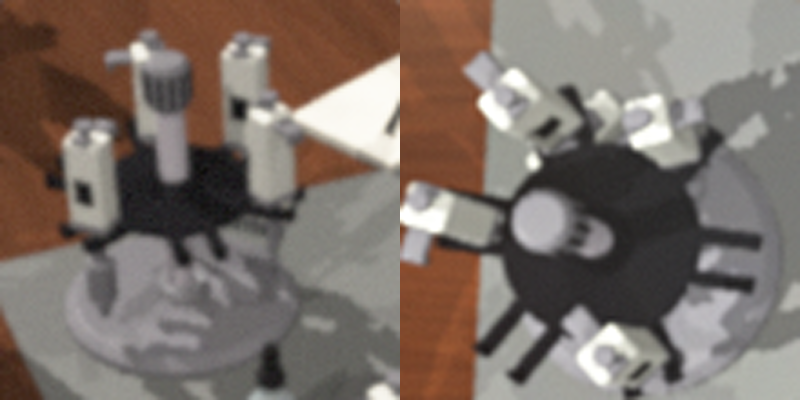

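The multichannel is at side (307,139) / top (193,164): its wide head sticks out on both sides under the handle, and it is the middle one of three neighbouring pipettes. The others are slim at (282,138) and (315,155), and fat at (267,162). First I go above the knob.

>>> arm_command:
  plan:
    - [[-0.035, 0, 0, 0, 0, 0, 0.06], [-0.035, 0, 0, 0, 0, 0, 0.06], [-0.035, 0, 0, 0, 0, 0, 0.06], [-0.035, 0, 0, 0, 0, 0, 0.06], [0, -0.017, 0.0268, 0, 0, 0, 0.06], [0, -0.017, 0.0268, 0, 0, 0, 0.06], [0, -0.017, 0.0268, 0, 0, 0, 0.06], [0, -0.017, 0.0268, 0, 0, 0, 0.06], [0, -0.017, 0.0268, 0, 0, 0, 0.06], [0, -0.017, 0.0268, 0, 0, 0, 0.06], [0, -0.017, 0.0268, 0, 0, 0, 0.06], [0, -0.017, 0.0268, 0, 0, 0, 0.06], [0, -0.017, 0.0268, 0, 0, 0, 0.06], [0, -0.017, 0.0268, 0, 0, 0, 0.06], [0, -0.017, 0.0268, 0, 0, 0, 0.06], [0, -0.017, 0.0268, 0, 0, 0, 0.06], [0, -0.017, 0.0268, 0, 0, 0, 0.06], [0, -0.017, 0.0268, 0, 0, 0, 0.06], [0, -0.017, 0.0268, 0, 0, 0, 0.06], [0, -0.017, 0.0268, 0, 0, 0, 0.06]]

```text
t: 3.57
tool_pos: [0.5204, 0.2102, 0.3515]
tool_rot: [0.209, 1.555, -0.204]
contact_force: [0.7, 0.5, 0.3]
opening: 0.0602
```

>>> arm_command:
  plan:
    - [[0, 0, 0, -6.5, 0, 0, 0.06], [0, 0, 0, -6.5, 0, 0, 0.06], [0, 0, 0, -6.5, 0, 0, 0.06], [0, 0, 0, -6.5, 0, 0, 0.06], [0, 0, 0, -6.5, 0, 0, 0.06], [0, 0, 0, -6.5, 0, 0, 0.06], [0, 0, 0, 0, 0, 0, 0.06]]

```text
t: 4.15
tool_pos: [0.5252, 0.2024, 0.3502]
tool_rot: [-0.344, 1.538, 0.342]
contact_force: [0.1, -0.6, 0.0]
opening: 0.0598
```

```bash
cat >> h.py <<'E'
def to(p,yaw=None):
    "shift in tool axes to world p; turn about tool x (deg) to bring tool y to yaw (deg)"
    o=ctrl.get_obs(); M=R.from_rotvec(o['tool_rot']).as_matrix(); a=np.degrees(np.arctan2(M[1,1],M[0,1]))
    print('t',round(o['t'],2),'pos',o['tool_pos'].round(4),'q',o['q'].round(2),'yaw',a.round(1),'open',round(o['opening'],4),'F',np.round(o['contact_force'],1),'tilt',M[:,0].round(3))
    print('shift',(M.T@(np.array(p)-o['tool_pos'])).round(4), 'turn', None if yaw is None else round((a-yaw+180)%360-180,1))
E
python3 - <<'E'
from h import *
T,im=snap('wrist','w1.png'); marks('wrist',T,['knob','multichannel','bay0','fat','slim_a'])
to([.51,.222,.34],113.5)
E
```

```text
wrist knob 0.68 [0.508 0.222 0.242] [353, 178]
wrist multichannel 0.82 [0.596 0.26  0.132] [341, 226]
wrist multichannel 0.21 [0.526 0.309 0.131] [400, 196]
wrist bay0 0.73 [0.582 0.166 0.136] [279, 189]
wrist bay0 0.66 [0.526 0.31  0.135] [401, 197]
wrist fat 0.79 [0.425 0.192 0.135] [354, 77]
wrist fat 0.75 [0.599 0.259 0.134] [339, 229]
wrist slim_a 0.89 [0.582 0.16  0.136] [274, 187]
wrist slim_a 0.75 [0.526 0.312 0.136] [402, 197]
t 4.45 pos [0.5252 0.2026 0.3503] q [ 0.24 -0.14  1.56 -0.    1.72 -1.77] yaw 114.9 open 0.0601 F [-0.9  0.9  0.5] tilt [ 0.005  0.    -1.   ]
shift [ 0.0102  0.024  -0.0056] turn 1.4
```

>>> arm_command:
  plan:
    - [[0.004, 0.012, -0.003, 0, 0, 0, 0.06], [0.004, 0.012, -0.003, 0, 0, 0, 0.06], [0, 0, 0, 0, 0, 0, 0.06], [0, 0, 0, 0, 0, 0, 0.06]]

```text
t: 4.78
tool_pos: [0.5077, 0.2242, 0.3411]
tool_rot: [-0.34, 1.539, 0.339]
contact_force: [-0.6, 0.1, -0.2]
opening: 0.0602
```

Run:
```python
from h import *
T,im=snap('wrist','w2.png'); marks('wrist',T,['knob'])
to([.51,.222,.232],113.5)
```

```text
wrist knob 0.78 [0.508 0.222 0.242] [321, 188]
t 4.88 pos [0.508  0.2239 0.3413] q [ 0.28 -0.16  1.59 -0.    1.71 -1.72] yaw 114.8 open 0.0601 F [-0.3 -0.2 -0.2] tilt [ 0.005  0.001 -1.   ]
shift [ 0.1093 -0.0024  0.0006] turn 1.3
```

>>> arm_command:
  plan:
    - [[0.026, -0.001, 0, 0, 0, 0, 0.06], [0.026, -0.001, 0, 0, 0, 0, 0.06], [0.026, 0, 0, 0, 0, 0, 0.06], [0.026, 0, 0, 0, 0, 0, 0.06], [0, 0, 0, 0, 0, 0, 0.06], [0, 0, 0, 0, 0, 0, 0.06]]

```text
t: 5.38
tool_pos: [0.5119, 0.2221, 0.238]
tool_rot: [-0.338, 1.531, 0.337]
contact_force: [-0.1, -0.3, -0.0]
opening: 0.0599
```

>>> arm_command:
  plan:
    - [[0, 0, 0, 0, 0, 0, 0.045], [0, 0, 0, 0, 0, 0, 0.036], [0, 0, 0, 0, 0, 0, 0.036], [0, 0, 0, 0, 0, 0, 0.036], [0, 0, 0, 0, 0, 0, 0.036], [0, 0, 0, 0, 0, 0, 0.036]]
  squeeze: 40

```text
t: 5.88
tool_pos: [0.5155, 0.2228, 0.2466]
tool_rot: [-0.337, 1.52, 0.336]
contact_force: [0.0, 0.2, -0.5]
opening: 0.0363
```

Run:
```python
from h import *
to([.51,.222,.232],113.5)
T,im=snap('side','s1.png'); T,im2=snap('wrist','w3.png')
a=im[70:200,220:350]
cv2.imwrite('pics/v3.png',np.hstack([cv2.resize(a,(400,400)),cv2.resize(im2,(400,250))[:, :] if 0 else cv2.copyMakeBorder(cv2.resize(im2,(400,250)),0,150,0,0,0)])[:,:,::-1])
```

```text
t 5.88 pos [0.5155 0.2228 0.2466] q [ 0.28 -0.14  1.73 -0.    1.53 -1.72] yaw 114.7 open 0.0363 F [ 0.   0.2 -0.5] tilt [ 0.024  0.005 -1.   ]
shift [ 0.0145  0.0016 -0.0057] turn 1.2
```

View pics/v3.png

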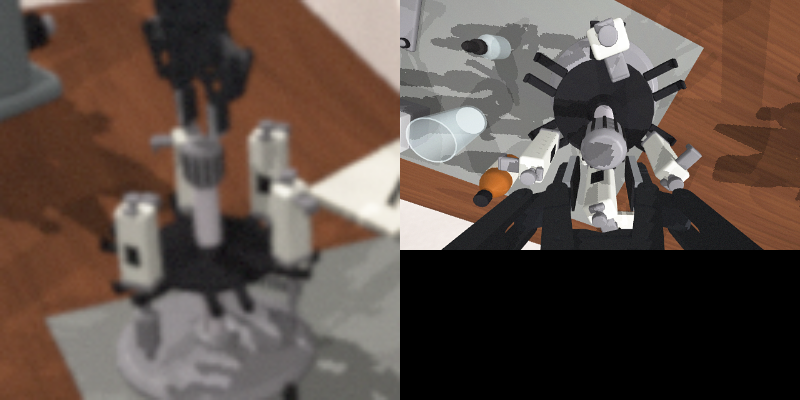

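Run:
```python
from h import *
o=ctrl.get_obs(); M=R.from_rotvec(o['tool_rot']).as_matrix(); p=o['tool_pos']
for c in ['side','wrist']:
    T=T_cam(c)
    for y in (-.018,.018):
        for x in (0,-.02,-.05): print(c,x,y,px(c,T,p+M@[x,y,0]))
    print('knob top',px(c,T,np.array([.51,.222,.263])))
a=cv2.imread('pics/s1.png')[90:140,260:310]; b=cv2.imread('pics/w3.png')[200:400,220:420]
cv2.imwrite('pics/v4.png',np.hstack([cv2.resize(x,(400,400),interpolation=cv2.INTER_CUBIC) for x in (a,b)]))
get_image('side'); print([ (r['conf'],w(T_cam('side'),r['at']).round(3)) for r in mark_of('side','knob')])
```

```text
side 0 -0.018 [291, 122]
side -0.02 -0.018 [291, 116]
side -0.05 -0.018 [290, 107]
side 0 0.018 [283, 118]
side -0.02 0.018 [283, 113]
side -0.05 0.018 [282, 104]
knob top [285, 116]
wrist 0 -0.018 [293, 238]
wrist -0.02 -0.018 [290, 255]
wrist -0.05 -0.018 [283, 288]
wrist 0 0.018 [355, 238]
wrist -0.02 0.018 [359, 255]
wrist -0.05 0.018 [366, 288]
knob top [327, 244]
[(0.7, array([0.507, 0.22 , 0.241])), (0.16, array([ 0.51 ,  0.006, -0.   ]))]
```

View pics/v4.png

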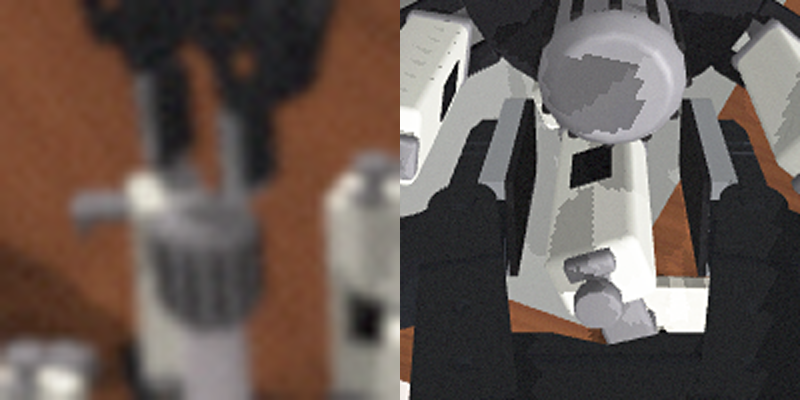

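The fingertips ended just above the knob, with a gap of about 77 px against its 72 px and about 25 mm short of the nominal TCP. I'll reopen, straighten the tool, go deeper and close again.

>>> arm_command:
  plan:
    - [[0, 0, 0, 0, 0, 0, 0.062], [0, 0.001, -0.003, 0, 0.7, 0, 0.062], [0, 0.001, -0.003, 0, 0.7, 0, 0.062], [0, 0, 0, 0, 0, 0, 0.062], [0.008, 0, 0, 0, 0, 0, 0.062], [0.01, 0, 0, 0, 0, 0, 0.062], [0.01, 0, 0, 0, 0, 0, 0.062], [0, 0, 0, 0, 0, 0, 0.062], [0, 0, 0, 0, 0, 0, 0.062]]

```text
t: 6.83
tool_pos: [0.507, 0.2215, 0.2126]
tool_rot: [-0.343, 1.551, 0.333]
contact_force: [0.6, 0.7, 0.6]
opening: 0.062
```

Run:
```python
from h import *
to([.51,.222,.222],113.5)
T,im=snap('wrist','w4.png'); T2,im2=snap('side','s2.png')
a=im2[90:140,260:310]; b=im[200:400,220:420]
cv2.imwrite('pics/v5.png',np.hstack([cv2.resize(x,(400,400),interpolation=cv2.INTER_CUBIC) for x in (a,b)])[:,:,::-1])
```

```text
t 6.83 pos [0.507  0.2215 0.2126] q [ 0.28 -0.12  1.76 -0.01  1.5  -1.72] yaw 114.7 open 0.062 F [0.6 0.7 0.6] tilt [-0.005 -0.008 -1.   ]
shift [-0.0094 -0.0009  0.0029] turn 1.2
```

View pics/v5.png

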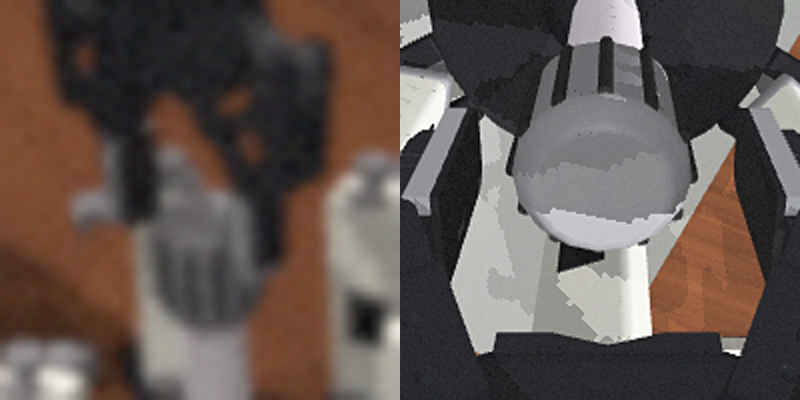

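>>> arm_command:
  plan:
    - [[0, 0, 0, 0, 0, 0, 0.045], [0, 0, 0, 0, 0, 0, 0.03], [0, 0, 0, 0, 0, 0, 0.03], [0, 0, 0, 0, 0, 0, 0.03], [0, 0, 0, 0, 0, 0, 0.03], [0, 0, 0, 0, 0, 0, 0.03]]
  squeeze: 40

```text
t: 7.43
tool_pos: [0.5078, 0.2202, 0.2138]
tool_rot: [-0.345, 1.55, 0.33]
contact_force: [-0.6, -0.2, -1.5]
opening: 0.04
```

>>> arm_command:
  plan:
    - [[0, 0, 0, 4, 0, 0, 0.03], [0, 0, 0, 5, 0, 0, 0.03], [0, 0, 0, 6, 0, 0, 0.03], [0, 0, 0, 6, 0, 0, 0.03], [0, 0, 0, 6, 0, 0, 0.03], [0, 0, 0, 6, 0, 0, 0.03], [0, 0, 0, 6, 0, 0, 0.03], [0, 0, 0, 6, 0, 0, 0.03], [0, 0, 0, 4, 0, 0, 0.03], [0, 0, 0, 2, 0, 0, 0.03], [0, 0, 0, 0, 0, 0, 0.03]]

```text
t: 8.35
tool_pos: [0.508, 0.2233, 0.2138]
tool_rot: [0.388, 1.535, -0.397]
contact_force: [0.2, -0.2, -0.9]
opening: 0.0403
```

Run:
```python
from h import *
to([.51,.222,.213],-66.5)
T,im=snap('side','s3.png'); marks('side',T,['knob','bay0','multichannel'])
```

```text
t 8.35 pos [0.508  0.2233 0.2138] q [ 0.28 -0.12  1.76 -0.    1.5  -0.79] yaw 61.3 open 0.0403 F [ 0.2 -0.2 -0.9] tilt [-0.001 -0.005 -1.   ]
shift [ 0.0008 -0.0002  0.0024] turn 127.8
side knob 0.81 [0.511 0.223 0.245] [286, 121]
side knob 0.48 [ 0.516 -0.32   0.133] [366, 261]
side knob 0.36 [0.593 0.27  0.132] [306, 139]
side bay0 0.97 [0.431 0.269 0.136] [261, 148]
side bay0 0.89 [0.507 0.13  0.133] [297, 166]
side bay0 0.82 [0.589 0.177 0.134] [315, 152]
side multichannel 0.72 [0.586 0.177 0.139] [314, 151]
side multichannel 0.63 [0.426 0.185 0.135] [267, 162]
```

>>> arm_command:
  plan:
    - [[0, 0, 0, 4, 0, 0, 0.03], [0, 0, 0, 5, 0, 0, 0.03], [0, 0, 0, 6, 0, 0, 0.03], [0, 0, 0, 6, 0, 0, 0.03], [0, 0, 0, 6, 0, 0, 0.03], [0, 0, 0, 6, 0, 0, 0.03], [0, 0, 0, 6, 0, 0, 0.03], [0, 0, 0, 6, 0, 0, 0.03], [0, 0, 0, 6, 0, 0, 0.03], [0, 0, 0, 6, 0, 0, 0.03], [0, 0, 0, 6, 0, 0, 0.03], [0, 0, 0, 6, 0, 0, 0.03], [0, 0, 0, 6, 0, 0, 0.03], [0, 0, 0, 6, 0, 0, 0.03], [0, 0, 0, 6, 0, 0, 0.03], [0, 0, 0, 6, 0, 0, 0.03], [0, 0, 0, 6, 0, 0, 0.03], [0, 0, 0, 5, 0, 0, 0.03], [0, 0, 0, 3, 0, 0, 0.03], [0, 0, 0, 0, 0, 0, 0.03]]

```text
t: 10.22
tool_pos: [0.5135, 0.2243, 0.2138]
tool_rot: [1.827, 0.66, -1.812]
contact_force: [0.9, -1.2, -1.1]
opening: 0.0401
```

Run:
```python
from h import *
to([.51,.222,.213],-66.5)
T,im=snap('side','s4.png'); marks('side',T,['knob','bay0','multichannel'])
```

```text
t 10.22 pos [0.5135 0.2243 0.2138] q [ 0.28 -0.11  1.76  0.    1.49  1.15] yaw -50.2 open 0.0401 F [ 0.9 -1.2 -1.1] tilt [ 0.007  0.004 -1.   ]
shift [ 0.0008 -0.0005  0.0042] turn 16.3
side knob 0.92 [0.509 0.22  0.243] [286, 122]
side bay0 0.97 [0.584 0.276 0.136] [303, 138]
side bay0 0.76 [0.52  0.132 0.135] [300, 164]
side bay0 0.71 [0.435 0.167 0.135] [271, 165]
side multichannel 0.58 [0.432 0.168 0.136] [270, 164]
```

>>> arm_command:
  plan:
    - [[0, 0, 0, 5, 0, 0, 0.03], [0, 0, 0, 5, 0, 0, 0.03], [0, 0, -0.001, 3, 0, 0, 0.03], [0, 0, 0, 1, 0, 0, 0.03], [0, 0, 0, 0, 0, 0, 0.03], [0, 0, 0, 0, 0, 0, 0.06], [0, 0, 0, 0, 0, 0, 0.062], [0, 0, 0, 0, 0, 0, 0.062], [0, 0, 0, 0, 0, 0, 0.062], [-0.02, 0, 0, 0, 0, 0, 0.062], [-0.03, 0, 0, 0, 0, 0, 0.062], [-0.03, 0, 0, 0, 0, 0, 0.062], [-0.03, 0, 0, 0, 0, 0, 0.062], [-0.02, 0, 0, 0, 0, 0, 0.062], [0, 0, 0, 0, 0, 0, 0.062], [0, 0, 0, 0, 0, 0, 0.062]]

```text
t: 11.75
tool_pos: [0.5124, 0.2247, 0.3492]
tool_rot: [1.975, 0.456, -1.961]
contact_force: [0.6, 0.2, -0.2]
opening: 0.0618
```

Run:
```python
from h import *
to([.43,.185,.34],-66.5)
T,im=snap('side','s5.png'); marks('side',T,['knob','bay0','multichannel','slim_a'])
T,im=snap('top','t5.png'); marks('top',T,['knob','bay0','multichannel'])
T,im=snap('wrist','w5.png'); marks('wrist',T,['knob','bay0','multichannel'])
```

```text
t 11.75 pos [0.5124 0.2247 0.3492] q [ 0.28 -0.15  1.57 -0.    1.72  1.4 ] yaw -63.9 open 0.0618 F [ 0.6  0.2 -0.2] tilt [ 0.007  0.001 -1.   ]
shift [ 0.0086 -0.0006  0.0915] turn 2.6
side knob 0.8 [0.509 0.221 0.241] [285, 122]
side knob 0.62 [ 0.545 -0.264 -0.002] [363, 278]
side bay0 0.97 [0.425 0.186 0.138] [266, 161]
side bay0 0.88 [0.499 0.133 0.134] [294, 166]
side bay0 0.78 [0.437 0.28  0.13 ] [261, 148]
side multichannel 0.86 [0.424 0.187 0.139] [266, 161]
side slim_a 0.8 [0.497 0.128 0.132] [294, 167]
side slim_a 0.63 [0.434 0.279 0.129] [261, 149]
side slim_a 0.38 [0.425 0.188 0.137] [266, 161]
top knob 0.8 [0.512 0.221 0.24 ] [192, 190]
top knob 0.33 [0.497 0.131 0.133] [239, 202]
top bay0 0.97 [0.595 0.259 0.134] [192, 165]
top bay0 0.88 [0.441 0.278 0.136] [182, 222]
top bay0 0.87 [0.43  0.182 0.134] [218, 227]
top multichannel 0.92 [0.429 0.187 0.134] [217, 227]
top multichannel 0.6 [ 0.738 -0.159  0.   ] [345, 128]
wrist knob 0.92 [0.508 0.221 0.243] [325, 194]
wrist bay0 0.78 [0.43  0.189 0.136] [320, 232]
wrist bay0 0.59 [0.436 0.275 0.133] [261, 199]
wrist bay0 0.55 [0.5   0.126 0.135] [389, 206]
wrist multichannel 0.89 [0.425 0.191 0.132] [317, 232]
```

Run:
```python
from h import *
print(np.array(calibration('wrist')['hand_eye']).round(3))
to([.4265,.187,.30],-67.6)
```

```text
[[ 0.001 -0.322  0.947 -0.171]
 [ 1.     0.    -0.001  0.001]
 [ 0.     0.947  0.322 -0.084]
 [ 0.     0.     0.     1.   ]]
t 12.4 pos [0.5119 0.2245 0.3479] q [ 0.28 -0.15  1.57 -0.    1.72  1.4 ] yaw -63.9 open 0.0619 F [ 0.2 -0.8 -0.4] tilt [ 0.004  0.    -1.   ]
shift [ 0.0475 -0.004   0.0934] turn 3.7
```

>>> arm_command:
  plan:
    - [[0, -0.001, 0.022, 1.8, 0, 0, 0.062], [0, -0.001, 0.022, 1.8, 0, 0, 0.062], [0, 0, 0.022, 0, 0, 0, 0.062], [0, 0, 0.02, 0, 0, 0, 0.062], [0, 0, 0, 0, 0, 0, 0.062], [0, 0, 0, 0, 0, 0, 0.062]]

```text
t: 12.9
tool_pos: [0.4299, 0.1904, 0.3466]
tool_rot: [2.011, 0.395, -2.004]
contact_force: [-0.3, 0.6, 0.4]
opening: 0.0619
```

Run:
```python
from h import *
T,im=snap('wrist','w6.png'); marks('wrist',T,['knob','multichannel'])
to([.4265,.187,.195],-67.6)
```

```text
wrist knob 0.62 [0.507 0.221 0.243] [324, 91]
wrist multichannel 0.63 [0.425 0.189 0.135] [323, 168]
t 13.05 pos [0.4305 0.1906 0.3464] q [ 0.26 -0.37  1.75 -0.    1.75  1.44] yaw -67.7 open 0.0617 F [-0.6  0.6  0.9] tilt [ 0.003 -0.    -1.   ]
shift [0.1514 0.0016 0.0055] turn -0.1
```

>>> arm_command:
  plan:
    - [[0.015, 0.001, 0.002, 0, 0, 0, 0.062], [0.025, 0, 0.002, 0, 0, 0, 0.062], [0.025, 0, 0, 0, 0, 0, 0.062], [0.025, 0, 0, 0, 0, 0, 0.062], [0.025, 0, 0, 0, 0, 0, 0.062], [0.02, 0, 0, 0, 0, 0, 0.062], [0.01, 0, 0, 0, 0, 0, 0.062], [0, 0, 0, 0, 0, 0, 0.062], [0, 0, 0, 0, 0, 0, 0.062]]

```text
t: 13.8
tool_pos: [0.4336, 0.19, 0.1962]
tool_rot: [2.011, 0.396, -2.003]
contact_force: [-0.2, 0.1, -0.3]
opening: 0.0618
```

Run:
```python
from h import *
to([.4265,.188,.195],-67.6)
T,im=snap('wrist','w7.png'); T2,im2=snap('side','s7.png')
a=im2[90:190,220:320]; b=im[100:400,160:460]
cv2.imwrite('pics/v6.png',np.hstack([cv2.resize(x,(400,400),interpolation=cv2.INTER_CUBIC) for x in (a,b)])[:,:,::-1])
```

```text
t 13.8 pos [0.4336 0.19   0.1962] q [ 0.26 -0.32  1.96 -0.    1.5   1.44] yaw -67.6 open 0.0618 F [-0.2  0.1 -0.3] tilt [ 0.004  0.    -1.   ]
shift [ 0.0012 -0.0008  0.0073] turn -0.0
```

View pics/v6.png

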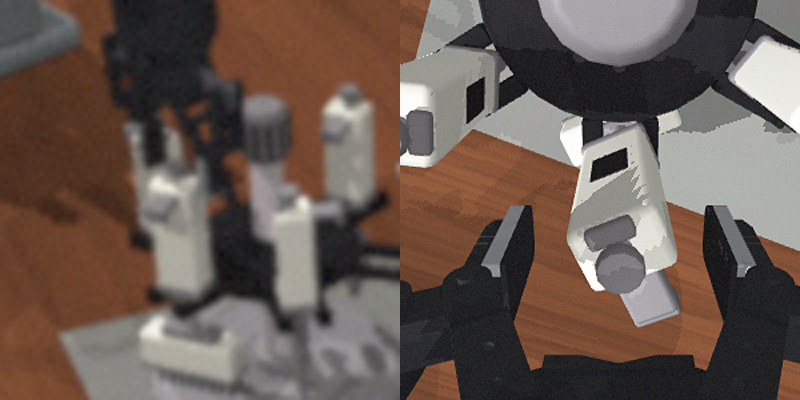

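The side view shows the multichannel's wide head at front, around (268,176). The wrist view shows the pipette yawed about 16° counter-clockwise from the jaws. I'll align the jaws to it, shift, go slightly deeper and close.

>>> arm_command:
  plan:
    - [[0.002, -0.001, 0.003, -5, 0, 0, 0.062], [0.002, 0, 0.003, -5, 0, 0, 0.062], [0.002, 0, 0.001, -5, 0, 0, 0.062], [0, 0, 0, 0, 0, 0, 0.062], [0, 0, 0, 0, 0, 0, 0.062]]

```text
t: 14.32
tool_pos: [0.4323, 0.1893, 0.2004]
tool_rot: [1.859, 0.63, -1.82]
contact_force: [0.3, 0.6, 0.7]
opening: 0.0623
```

Run:
```python
from h import *
to([.4265,.188,.190],-52.6)
T,im=snap('wrist','w8.png')
b=im[100:400,160:460]
cv2.imwrite('pics/v7.png',cv2.resize(b,(400,400))[:,:,::-1])
```

```text
t 14.32 pos [0.4323 0.1893 0.2004] q [ 0.26 -0.34  1.97 -0.    1.49  1.16] yaw -52.1 open 0.0623 F [0.3 0.6 0.7] tilt [ 0.02   0.004 -1.   ]
shift [ 0.0103 -0.0026  0.0056] turn 0.5
```

View pics/v7.png

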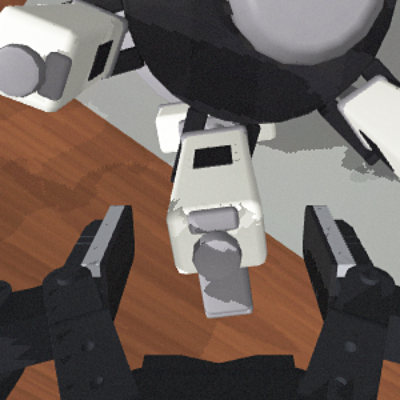

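>>> arm_command:
  plan:
    - [[0.005, 0, 0.003, 0, -0.6, -0.3, 0.062], [0.005, 0, 0.003, 0, -0.4, -0.2, 0.062], [0, 0, 0, 0, 0, 0, 0.062], [0, 0, 0, 0, 0, 0, 0.05], [0, 0, 0, 0, 0, 0, 0.04], [0, 0, 0, 0, 0, 0, 0.03], [0, 0, 0, 0, 0, 0, 0.028], [0, 0, 0, 0, 0, 0, 0.028], [0, 0, 0, 0, 0, 0, 0.028]]
  squeeze: 45

```text
t: 15.12
tool_pos: [0.4286, 0.1856, 0.1916]
tool_rot: [1.845, 0.628, -1.841]
contact_force: [-0.5, 0.3, 1.3]
opening: 0.0358
```

Run:
```python
from h import *
to([.4265,.188,.190],-52.6)
T,im=snap('side','s9.png'); marks('side',T,['multichannel'])
```

```text
t 15.12 pos [0.4286 0.1856 0.1916] q [ 0.25 -0.34  1.98  0.    1.5   1.16] yaw -52.4 open 0.0358 F [-0.5  0.3  1.3] tilt [ 0.002  0.001 -1.   ]
shift [ 0.0016 -0.0032  0.0001] turn 0.2
side multichannel 0.93 [0.422 0.186 0.139] [266, 161]
```

>>> arm_command:
  plan:
    - [[-0.005, 0, 0, 0, 0, 0, 0.028], [-0.006, 0, 0, 0, 0, 0, 0.028], [-0.006, 0, 0, 0, 0, 0, 0.028], [0, 0, 0, 0, 0, 0, 0.028], [0, 0, 0, 0, 0, 0, 0.028]]

```text
t: 15.63
tool_pos: [0.4276, 0.1854, 0.2088]
tool_rot: [1.843, 0.629, -1.844]
contact_force: [-0.3, 0.1, -2.5]
opening: 0.0363
```

Run:
```python
from h import *
to([.357,.157,.209],-52.6)
T,im=snap('side','s10.png'); marks('side',T,['multichannel'])
```

```text
t 15.63 pos [0.4276 0.1854 0.2088] q [ 0.25 -0.35  1.96  0.    1.53  1.16] yaw -52.4 open 0.0363 F [-0.3  0.1 -2.5] tilt [-0.001  0.    -1.   ]
shift [-0.0002 -0.0206  0.0733] turn 0.2
side multichannel 0.8 [0.426 0.185 0.152] [266, 158]
side multichannel 0.71 [ 0.685 -0.016  0.   ] [367, 211]
side multichannel 0.48 [0.425 0.183 0.134] [267, 163]
```

>>> arm_command:
  plan:
    - [[0, -0.0025, 0.009, 0, 0, 0, 0.028], [0, -0.0025, 0.009, 0, 0, 0, 0.028], [0, -0.0025, 0.009, 0, 0, 0, 0.028], [0, -0.0025, 0.009, 0, 0, 0, 0.028], [0, -0.0025, 0.009, 0, 0, 0, 0.028], [0, -0.0025, 0.009, 0, 0, 0, 0.028], [0, -0.0025, 0.009, 0, 0, 0, 0.028], [0, -0.0025, 0.009, 0, 0, 0, 0.028], [0, 0, 0, 0, 0, 0, 0.028], [0, 0, 0, 0, 0, 0, 0.028]]

```text
t: 16.57
tool_pos: [0.3522, 0.1551, 0.2059]
tool_rot: [1.84, 0.629, -1.848]
contact_force: [0.0, -0.3, -1.5]
opening: 0.0359
```

Run:
```python
from h import *
T,im=snap('side','s11.png'); marks('side',T,['multichannel','slim_a','fat','bay0'])
T,im=snap('top','t11.png'); marks('top',T,['multichannel','clip_free','hung_pipette'])
to([.357,.157,.25],-90)
```

```text
side multichannel 0.7 [0.35  0.156 0.151] [246, 169]
side multichannel 0.66 [ 0.51   0.004 -0.001] [314, 222]
side slim_a 0.72 [0.5   0.131 0.132] [295, 167]
side slim_a 0.58 [0.437 0.279 0.133] [261, 147]
side fat 0.78 [0.596 0.26  0.135] [308, 139]
side bay0 0.94 [0.426 0.188 0.137] [266, 161]
side bay0 0.74 [0.595 0.256 0.137] [308, 139]
side bay0 0.7 [0.436 0.277 0.133] [261, 148]
top multichannel 0.72 [0.354 0.154 0.148] [227, 256]
top multichannel 0.68 [0.507 0.001 0.   ] [291, 203]
top clip_free 0.79 [ 0.519 -0.321  0.136] [409, 195]
top clip_free 0.53 [0.439 0.279 0.131] [183, 223]
top hung_pipette 0.94 [ 0.574 -0.547  0.014] [476, 181]
top hung_pipette 0.82 [ 0.518 -0.219  0.135] [370, 195]
top hung_pipette 0.68 [ 0.228 -0.398  0.016] [428, 300]
t 17.02 pos [0.3525 0.1552 0.2059] q [ 0.22 -0.58  2.12  0.    1.6   1.13] yaw -52.4 open 0.0366 F [-0.4 -0.6 -1.7] tilt [-0.005 -0.001 -1.   ]
shift [-0.0441  0.0012 -0.0044] turn 37.6
```

>>> arm_command:
  plan:
    - [[-0.015, 0, 0, 3, 0, 0, 0.028], [-0.02, 0, 0, 6, 0, 0, 0.028], [-0.02, 0, 0, 6, 0, 0, 0.028], [-0.015, 0, 0, 6, 0, 0, 0.028], [-0.01, 0, 0, 6, 0, 0, 0.028], [0, 0, 0, 6, 0, 0, 0.028], [0, 0, 0, 3, 0, 0, 0.028], [0, 0, 0, 0, 0, 0, 0.028], [0, 0, 0, 0, 0, 0, 0.028]]

```text
t: 17.77
tool_pos: [0.3534, 0.1555, 0.289]
tool_rot: [2.212, -0.003, -2.23]
contact_force: [0.4, -0.2, -1.7]
opening: 0.0361
```

Run:
```python
from h import *
to([.425,-.3205,.28],-90)
```

```text
t 17.77 pos [0.3534 0.1555 0.289 ] q [ 0.22 -0.59  1.99  0.    1.74  1.79] yaw -90.1 open 0.0361 F [ 0.4 -0.2 -1.7] tilt [-0.008 -0.001 -1.   ]
shift [ 0.0091  0.4759 -0.0721] turn -0.1
```

>>> arm_command:
  plan:
    - [[0, 0.015, -0.004, 0, 0, 0, 0.028], [0, 0.025, -0.004, 0, 0, 0, 0.028], [0, 0.03, -0.004, 0, 0, 0, 0.028], [0, 0.03, -0.004, 0, 0, 0, 0.028], [0, 0.03, -0.004, 0, 0, 0, 0.028], [0, 0.03, -0.004, 0, 0, 0, 0.028], [0, 0.03, -0.004, 0, 0, 0, 0.028], [0, 0.03, -0.004, 0, 0, 0, 0.028], [0, 0.03, -0.004, 0, 0, 0, 0.028], [0, 0.03, -0.004, 0, 0, 0, 0.028], [0, 0.03, -0.004, 0, 0, 0, 0.028], [0, 0.03, -0.004, 0, 0, 0, 0.028], [0, 0.03, -0.004, 0, 0, 0, 0.028], [0, 0.03, -0.004, 0, 0, 0, 0.028], [0, 0.03, -0.004, 0, 0, 0, 0.028], [0, 0.025, -0.004, 0, 0, 0, 0.028], [0, 0.01, -0.002, 0, 0, 0, 0.028], [0, 0, 0, 0, 0, 0, 0.028], [0, 0, 0, 0, 0, 0, 0.028]]

```text
t: 19.35
tool_pos: [0.4266, -0.3295, 0.2784]
tool_rot: [2.191, 0.045, -2.227]
contact_force: [-0.1, 0.8, -2.0]
opening: 0.0367
```

Run:
```python
from h import *
T,im=snap('side','s12.png'); marks('side',T,['multichannel','clip_free','hung_pipette'])
T,im=snap('top','t12.png'); marks('top',T,['multichannel','clip_free','clip_taken'])
T,im=snap('wrist','w12.png'); marks('wrist',T,['multichannel','clip_free','clip_taken'])
to([.425,-.3205,.208],-90)
```

```text
side multichannel 0.81 [ 0.422 -0.328  0.222] [332, 248]
side multichannel 0.68 [ 0.518 -0.222  0.138] [349, 234]
side clip_free 0.78 [ 0.514 -0.319  0.134] [365, 261]
side hung_pipette 0.64 [ 0.232 -0.401  0.016] [269, 358]
side hung_pipette 0.63 [ 0.518 -0.221  0.134] [349, 235]
side hung_pipette 0.63 [ 0.571 -0.543  0.018] [430, 355]
top multichannel 0.62 [ 0.427 -0.325  0.224] [419, 228]
top clip_free 0.58 [ 0.519 -0.32   0.135] [409, 194]
top clip_taken 0.91 [ 0.513 -0.223  0.135] [372, 197]
top clip_taken 0.62 [ 0.549 -0.271 -0.001] [382, 190]
top clip_taken 0.51 [ 0.424 -0.331  0.22 ] [422, 230]
wrist clip_free 0.83 [ 0.52  -0.322  0.134] [320, 77]
t 19.95 pos [ 0.4268 -0.3295  0.2793] q [-0.79 -0.18  1.7  -0.01  1.63  0.75] yaw -88.1 open 0.0361 F [ 0.   0.4 -1.5] tilt [-0.015  0.006 -1.   ]
shift [ 0.0714 -0.0086  0.0005] turn 1.9
```

>>> arm_command:
  plan:
    - [[0.014, -0.004, 0, 1, 0.5, 0.2, 0.028], [0.018, -0.004, 0, 0.9, 0.4, 0.15, 0.028], [0.018, 0, 0, 0, 0, 0, 0.028], [0.014, 0, 0, 0, 0, 0, 0.028], [0.006, 0, 0, 0, 0, 0, 0.028], [0, 0, 0, 0, 0, 0, 0.028], [0, 0, 0, 0, 0, 0, 0.028]]

```text
t: 20.53
tool_pos: [0.4272, -0.3218, 0.209]
tool_rot: [2.226, -0.006, -2.216]
contact_force: [0.4, 0.1, -2.0]
opening: 0.0363
```

Run:
```python
from h import *
T,im=snap('side','s13.png'); marks('side',T,['multichannel','clip_free'])
T,im=snap('top','t13.png'); marks('top',T,['multichannel','clip_free'])
T,im=snap('wrist','w13.png'); marks('wrist',T,['multichannel','clip_free'])
cv2.imwrite('pics/v8.png',im[:,:,::-1])
to([.518,-.3205,.208],-90)
```

```text
side multichannel 0.84 [ 0.424 -0.32   0.155] [331, 266]
side clip_free 0.71 [ 0.515 -0.322  0.133] [366, 262]
top multichannel 0.63 [ 0.427 -0.322  0.155] [412, 229]
top multichannel 0.61 [ 0.763  0.092 -0.002] [263, 120]
top multichannel 0.41 [0.596 0.261 0.138] [191, 164]
top clip_free 0.97 [ 0.517 -0.322  0.137] [410, 195]
wrist multichannel 0.67 [ 0.428 -0.317  0.149] [317, 206]
wrist clip_free 0.74 [ 0.517 -0.319  0.136] [318, 82]
t 20.98 pos [ 0.4274 -0.3221  0.2095] q [-0.79 -0.17  1.82  0.    1.49  0.79] yaw -90.1 open 0.0362 F [-0.8  0.6 -1.7] tilt [ 0.005 -0.004 -1.   ]
shift [ 0.002  -0.0018 -0.0906] turn -0.1
```

View pics/v8.png

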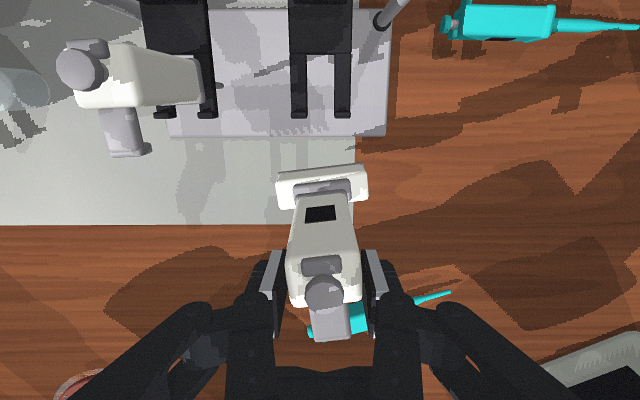

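Wrist view: the neck, around (322,190), is in line with the free clip's slot at (321,100). The hung pipette at (110,80) is well clear. Moving in.

>>> arm_command:
  plan:
    - [[0, -0.001, -0.008, 0, 0, 0, 0.028], [0, 0, -0.01, 0, 0, 0, 0.028], [0, 0, -0.01, 0, 0, 0, 0.028], [0, 0, -0.01, 0, 0, 0, 0.028], [0, 0, -0.01, 0, 0, 0, 0.028], [0, 0, -0.01, 0, 0, 0, 0.028], [0, 0, -0.01, 0, 0, 0, 0.028], [0, 0, -0.01, 0, 0, 0, 0.028], [0, 0, -0.006, 0, 0, 0, 0.028], [0, 0, 0, 0, 0, 0, 0.028], [0, 0, 0, 0, 0, 0, 0.028]]

```text
t: 21.9
tool_pos: [0.5228, -0.3206, 0.2094]
tool_rot: [2.226, -0.004, -2.213]
contact_force: [-0.3, 0.5, -0.9]
opening: 0.0364
```

Run:
```python
from h import *
T,im=snap('side','s14.png'); marks('side',T,['multichannel','clip_free'])
T,im=snap('top','t14.png'); marks('top',T,['multichannel','clip_free'])
T,im=snap('wrist','w14.png'); marks('wrist',T,['multichannel','clip_free'])
to([.518,-.3205,.1916],-90)
```

```text
side multichannel 0.72 [0.594 0.259 0.132] [308, 140]
side multichannel 0.64 [ 0.521 -0.319  0.155] [368, 254]
side clip_free 0.8 [ 0.52  -0.319  0.131] [367, 261]
top multichannel 0.62 [ 0.523 -0.321  0.153] [410, 192]
top clip_free 0.51 [ 0.517 -0.319  0.138] [409, 195]
wrist multichannel 0.88 [ 0.521 -0.317  0.15 ] [318, 207]
t 22.35 pos [ 0.5222 -0.3208  0.2098] q [-0.67  0.01  1.64  0.    1.48  0.9 ] yaw -90.1 open 0.0362 F [ 0.1  0.  -2.3] tilt [ 0.007 -0.004 -1.   ]
shift [ 0.0182 -0.0004  0.0044] turn -0.1
```

>>> arm_command:
  plan:
    - [[0.003, 0, 0.0035, 0, -0.4, -0.2, 0.028], [0.004, 0, 0, 0, 0, 0, 0.028], [0.004, 0, 0, 0, 0, 0, 0.028], [0.003, 0, 0, 0, 0, 0, 0.028], [0.002, 0, 0, 0, 0, 0, 0.028], [0, 0, 0, 0, 0, 0, 0.028]]

```text
t: 22.85
tool_pos: [0.5177, -0.3209, 0.1918]
tool_rot: [-2.219, 0.002, 2.222]
contact_force: [0.5, 0.4, -2.8]
opening: 0.0367
```

Run:
```python
from h import *
to([.518,-.3205,.1916],-90)
```

```text
t 22.85 pos [ 0.5177 -0.3209  0.1918] q [-0.68  0.02  1.66 -0.    1.46  0.9 ] yaw -90.1 open 0.0367 F [ 0.5  0.4 -2.8] tilt [-0.002  0.    -1.   ]
shift [ 0.0002 -0.0004 -0.0003] turn -0.1
```

Next, lower until contact.

>>> arm_command:
  plan:
    - [[0.001, 0, 0, 0, 0, 0, 0.028], [0.001, 0, 0, 0, 0, 0, 0.028], [0, 0, 0, 0, 0, 0, 0.028]]

```text
t: 23.1
tool_pos: [0.5187, -0.3213, 0.1921]
tool_rot: [-2.222, 0.003, 2.22]
contact_force: [-0.1, 0.2, -1.0]
opening: 0.0361
```

Run:
```python
from h import *
to([.518,-.3205,.1916],-90)
T,im=snap('side','s15.png'); marks('side',T,['multichannel'])
T,im=snap('top','t15.png'); marks('top',T,['multichannel'])
T,im=snap('wrist','w15.png'); marks('wrist',T,['multichannel'])
```

```text
t 23.1 pos [ 0.5187 -0.3213  0.1921] q [-0.68  0.02  1.66 -0.    1.46  0.9 ] yaw -90.1 open 0.0361 F [-0.1  0.2 -1. ] tilt [ 0.001 -0.001 -1.   ]
shift [ 0.0005 -0.0008  0.0007] turn -0.1
side multichannel 0.59 [ 0.513 -0.321  0.139] [365, 260]
top multichannel 0.43 [ 0.518 -0.318  0.135] [408, 195]
top multichannel 0.3 [0.595 0.258 0.135] [192, 165]
wrist multichannel 0.56 [ 0.517 -0.313  0.13 ] [313, 207]
```

>>> arm_command:
  plan:
    - [[0.002, 0, 0, 0, 0, 0, 0.028], [0.003, 0, 0, 0, 0, 0, 0.028]]

```text
t: 23.57
tool_pos: [0.5205, -0.322, 0.1917]
tool_rot: [2.227, -0.006, -2.214]
contact_force: [-2.8, 2.3, 12.3]
opening: 0.0361
```

Seated: 12 N upward. Release, then rise straight up.

>>> arm_command:
  plan:
    - [[0, 0, 0, 0, 0, 0, 0.028], [0, 0, 0, 0, 0, 0, 0.045], [0, 0, 0, 0, 0, 0, 0.06], [0, 0, 0, 0, 0, 0, 0.062], [0, 0, 0, 0, 0, 0, 0.062], [0, 0, 0, 0, 0, 0, 0.062]]

```text
t: 24.07
tool_pos: [0.5208, -0.3224, 0.1924]
tool_rot: [2.228, -0.007, -2.212]
contact_force: [0.6, 0.2, 0.3]
opening: 0.0621
```

Run:
```python
from h import *
to([.518,-.3205,.30],-90)
T,im=snap('side','s16.png'); marks('side',T,['multichannel'])
T,im2=snap('wrist','w16.png'); marks('wrist',T,['multichannel'])
a=im[180:320,280:420]; b=im2[100:400,170:470]
cv2.imwrite('pics/v9.png',np.hstack([cv2.resize(x,(400,400),interpolation=cv2.INTER_CUBIC) for x in (a,b)])[:,:,::-1])
```

```text
t 24.07 pos [ 0.5208 -0.3224  0.1924] q [-0.68  0.02  1.66  0.    1.45  0.9 ] yaw -90.1 open 0.0621 F [0.6 0.2 0.3] tilt [ 0.007 -0.005 -1.   ]
shift [-0.1076 -0.0013  0.002 ] turn -0.1
side multichannel 0.82 [ 0.517 -0.322  0.137] [367, 260]
wrist multichannel 0.86 [ 0.519 -0.318  0.131] [318, 208]
```

View pics/v9.png

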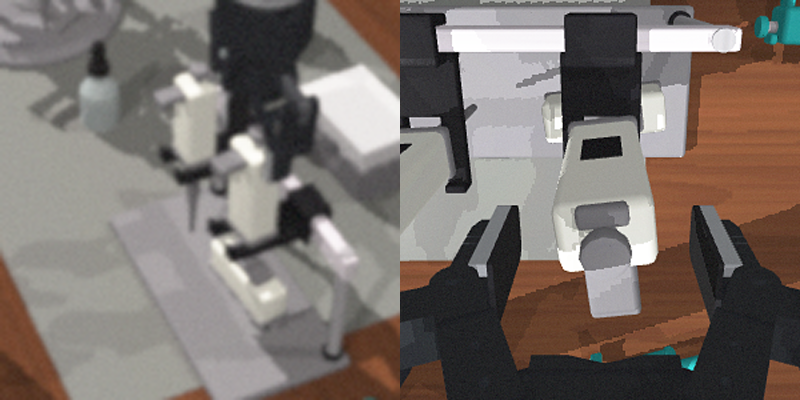

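The pipette hangs upright in the clip with the fingers clear of it. Rising straight up.

>>> arm_command:
  plan:
    - [[-0.01, 0, 0, 0, 0, 0, 0.062], [-0.02, 0, 0, 0, 0, 0, 0.062], [-0.025, 0, 0, 0, 0, 0, 0.062], [-0.025, 0, 0, 0, 0, 0, 0.062], [-0.025, 0, 0, 0, 0, 0, 0.062], [-0.02, 0, 0, 0, 0, 0, 0.062], [0, 0, 0, 0, 0, 0, 0.062], [0, 0, 0, 0, 0, 0, 0.062], [0, 0, 0, 0, 0, 0, 0.062]]

```text
t: 25.02
tool_pos: [0.5192, -0.3212, 0.3259]
tool_rot: [2.227, -0.007, -2.212]
contact_force: [0.6, -1.0, 0.0]
opening: 0.0621
```

Run:
```python
from h import *
to([.518,-.3205,.30],-90)
T,im=snap('side','s17.png'); marks('side',T,['multichannel','clip_free','hung_pipette','slim_a','fat','dropper_bottle','beaker'])
T,im2=snap('wrist','w17.png'); marks('wrist',T,['multichannel','clip_free'])
a=im[60:340,200:480]; b=im2[0:400,120:520]
cv2.imwrite('pics/v10.png',np.hstack([cv2.resize(x,(400,400),interpolation=cv2.INTER_CUBIC) for x in (a,b)])[:,:,::-1])
```

```text
t 25.02 pos [ 0.5192 -0.3212  0.3259] q [-0.68 -0.03  1.49  0.    1.67  0.9 ] yaw -90.1 open 0.0621 F [ 0.6 -1.   0. ] tilt [ 0.007 -0.005 -1.   ]
shift [ 0.0259 -0.0008  0.0014] turn -0.1
side multichannel 0.84 [ 0.518 -0.32   0.137] [367, 260]
side clip_free 0.65 [ 0.517 -0.32   0.133] [366, 261]
side hung_pipette 0.92 [ 0.232 -0.4    0.016] [269, 357]
side hung_pipette 0.86 [ 0.572 -0.545  0.018] [431, 355]
side hung_pipette 0.59 [ 0.52  -0.222  0.134] [349, 235]
side slim_a 0.92 [0.438 0.278 0.131] [262, 148]
side slim_a 0.79 [0.499 0.128 0.132] [295, 167]
side fat 0.84 [0.593 0.259 0.135] [307, 140]
side dropper_bottle 0.88 [ 0.512  0.006 -0.   ] [314, 221]
side dropper_bottle 0.62 [0.437 0.278 0.135] [261, 147]
side beaker 0.97 [ 0.685 -0.012 -0.003] [366, 211]
wrist multichannel 0.57 [ 0.519 -0.319  0.132] [321, 167]
```

View pics/v10.png

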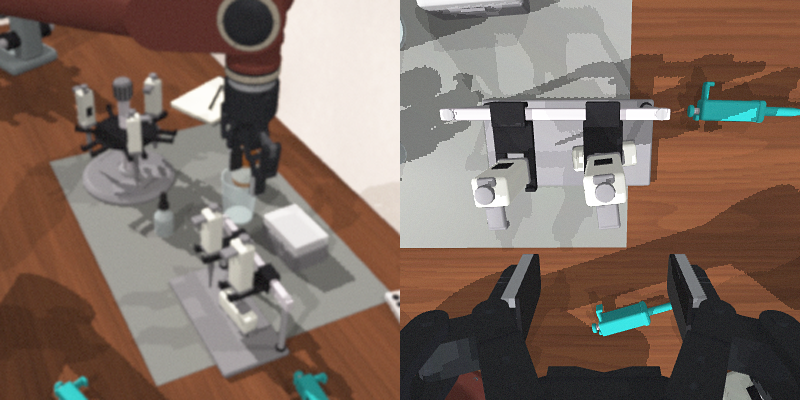

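Both pipettes hang on the rail, the other three hang in the carousel, and the arm is clear, so I'm handing in.

```bash
python3 -c "
from station import finish_job; print(finish_job())"
```

```text
the job is handed in; nothing more can be done
None
```

The multichannel now hangs in the free clip of the bench hanger and the job is handed in, at about 25 s on the robot's clock. No verdict came back.

**What I did:** I turned the carousel about 180° clockwise by its knob until the multichannel's bay faced the arm. I then gripped the pipette by its handle, lifted it 17 mm, drew it straight out and carried it upright to the hanger. I lowered it until I felt the prongs (12 N upward), let go and moved the arm clear above.

**Last checks:**
- **Multichannel:** the side camera puts it at (0.518, −0.320, 0.137), against the clip seat at (0.517, −0.320, 0.133). It looks upright, and the gripper is open and clear of it.
- **Other pipettes:** the hung pipette reads within about 3 mm of its first measurement. The two slim pipettes and the fat one still hang in their bays.
- **Bystanders:** the beaker and dropper bottle are within about 3 mm of where they started. The reagent bottle and tip box were not measured again at the end, and the arm did not pass near them.

**What went wrong or disagreed:**
- The first try at the knob closed just above it. The fingertips reach about 25 mm short of the nominal TCP when part open. I went deeper and the second grip held.
- The pipette hung about 15° turned in its cradle, so I turned the jaws to match before closing.
- The cameras disagree on the multichannel's height by about 5 mm (side 0.137, wrist 0.132), within their stated accuracy. I relied on the contact force to judge it seated.

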